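# Top up the egg case

### The arm

A 6-joint arm with a two-finger parallel gripper is mounted at the origin on the work surface. World frame = base frame: x ahead of the robot, y to its left, z up, the work surface at z = 0. Lengths are in m, angles in rad, forces in N, time in s.
With the tool pointing down it reaches from about 0.325 to 0.9 m from the base axis. Payload 3.5 kg.
Tool frame: the origin (TCP) lies at the very end of the fingers, on their centre line; the grasp point (between the pads) lies 19 mm behind it; z points along the fingers, y is the line along which they close (so a half turn about z gives the same grasp; the last joint's range is limited). The gripper opens to 85 mm and grips with 20 to 120 N. Pads are 22 mm wide; open, the fingers measure 114 mm over their backs; the gripper's body (76 mm by 85 mm) begins 54 mm behind the grasp point. The pads swing forward as they close: fully open they stand 13 mm farther back than shut.
Start: joints at [1.113, 0.276, -0.026, 1.268, 0, 1.467], TCP at [0.217, 0.586, 0.231] pointing down, gripper open.
Joint ranges: [-3.12, 3.12], [-0.85, 1.88], [-1.08, 1.24], [-1.95, 2.15], [-1.57, 1.53], [-3.14, 3.14]. Speed limits (rad/s): [2.57, 2.57, 3.14, 3.14, 3.14, 3.14].

### API

Orientations are given as a unit quaternion [w, x, y, z].
In Python, from station import manip gives the robot as it stands. The module is installed in compiled form; this text tells all that it offers.
- The arm moves only by the shell command python3 -m handwheel 'ROWS' [FORCE]. ROWS is JSON, a list of rows, each a list of 5 numbers: the shift along the tool's x, y, z in mm, then the turn about the tool's z in degrees, then the opening, from 0 (shut) to 1 (fully open). In form: [[tx, ty, tz, yaw, gripper], ...]. A call has exactly 8 rows; each row is the pose to reach, as a shift and turn from the pose commanded when the call began, along the tool's axes at that moment; what a row does not reach only later rows make up. A row lasts 1/10 s, in which the tool goes at most 50 mm and 8.59 degrees, less where a joint would pass 70% of its speed; a pose out of reach is approached as far as the arm can. A call with a gripper value outside its range is refused whole. The fingers move at their own pace and stop on an object; FORCE is the grip in N (left out, the last holds). Time passes only in rows, so rows that repeat a pose let the fingers close, or fill a call up. It gives the time, the measured TCP pose, the force, the opening and the grip force at its end, in the units of the state.
- manip.sense(): the state, without advancing time (a new reading comes with each control period).
- manip.read_camera(name): name is "scene" or "top" or "wrist"; returns (picture, depth): 480x640x3 uint8, blue, green, red; 480x640 float32, m along the optical axis (not along the pixel's ray), 0 where there is no reading.
- manip.camera_params(name): a dict with "intrinsics" (3x3 intrinsics, pixels), "rvec" (rotation vector, rad) and "tvec" (3), from world to camera coordinates, as OpenCV has them. Camera axes: x right, y down, z forward; pixel columns grow to the right and rows downward; lengths in m; the calibration is good to about 2 mm. A picture is of the moment at which its call begins: read the wrist's pose just before it. camera_params takes no time and is no camera call; for the wrist camera it gives the pose at the moment of the call.
- manip.finish_job(): hands the job in; it is judged then, once.
The state is a dict: "time_s": time; "joint_pos": joint angles; "dq": joint speeds; "effort": joint torques, N m; "tool_pos": TCP position; "tool_rot": TCP orientation; "force": force on the tool from outside, world axes, zero at the start; "torque": the same for the moment, N m; "gripper_width": finger opening in m; "finger_force": force on a finger pad.
Only numpy, scipy, OpenCV 4.12 (cv2) and the standard library are available. Lean on these libraries where they do the work, as an engineer would, in place of code of your own. Each camera call takes 0.05 s, during which the arm holds its last target. There are 200 camera calls.

### The job

Fill the two empty pockets of the wooden egg case with the two brown eggs from the card tray: grip them lightly, set each one down gently and upright in its pocket, then swing the clear cover fully shut. Leave the white egg in the tray and the eggs already in the case as they are, and disturb nothing else on the counter.

Things in the scene. Friction and masses are not known exactly. Their poses are not given: they have to be found in the camera images.
- case: wooden egg case, fixed, 156 x 180 mm, deck 22 mm above the counter. Six dimple pockets, 41 mm across, 18 mm deep, in two rows of three (rows 72 mm apart along its x, pockets 56 mm apart along its y): finger room only along x. Origin: centre of its underside; z up; x runs from its front (tab side) to the cover's hinge
- flat: brown card egg tray fixed to the counter, 100 x 190 mm, deck 22 mm high, three pockets of the same kind in one row, 60 mm apart along its y. Origin at the centre of its underside, z up. There is finger room on the x sides of the eggs, not between them
- cover (a joint): hinge angle of the case's clear cover, rad: 0 fully shut, about 1.8 to 2.03 at the start (open, leaning away from the robot; it and its tab stand up to 215 mm above the counter behind the case: keep the arm clear). The hinge is stiff (0.16 N m): the cover stays where it is left and must be pushed right down to 0
- cover_hinge (a point): middle of the cover's hinge line, on the case's far top edge (78 mm along the case's x, 22 mm up); the line runs along the case's y
- cover_tab (a point): centre of the brass tab on the cover's free edge, 169 mm from the hinge line, 10 mm above it when shut; 34 mm long (away from the hinge), 70 mm wide, 8 mm thick. Open, it points up and back, with a 34 mm deep free ledge (the cover's front wall) behind it: hook it there, pull it over towards the robot, press down. Site axes: x along the tab to the hinge, z up when shut
- gap_a_seat (a point): where the centre of an egg lies when seated in one of the two empty pockets of the case (34.5 mm above the counter; pocket floor 30.5 mm below it). A small pale paper dot lies on the floor of each empty pocket
- gap_b_seat (a point): the same for the other empty pocket
- egg_a_mid (a point): a brown hen's egg in the flat, 43 mm across and 57 mm tall, about 60 g, fragile (squeezed by more than 50 N a side, pressed down with 25 N, or dropped 8 mm, it cracks), pointed end down; this point is on its axis at its widest place, 30.5 mm above its pointed end and 26.5 mm below its top. The widest place is 12.5 mm above the deck. Its z is its long axis
- egg_b_mid (a point): the other brown egg in the flat, the same size
- egg_white_mid (a point): a white egg of the same size, in the flat: it stays there
- stock_a_mid (a point): a brown egg of the same size already seated in the case: it stays there
- stock_b_mid (a point): a brown egg of the same size already seated in the case: it stays there
- stock_c_mid (a point): a brown egg of the same size already seated in the case: it stays there
- stock_d_mid (a point): a brown egg of the same size already seated in the case: it stays there
- jam: amber jam jar with a red cap, 66 mm across, 100 mm tall; a bystander; origin at its underside
- olives: green jar, 70 mm across, 120 mm tall; a bystander; origin at its underside
- tomatoes: red can, 74 mm across, 110 mm tall; a bystander; origin at its underside
- cookies: card cookie box, 110 x 160 x 50 mm; a bystander; origin at its underside
- brush: egg brush lying on the counter, 170 mm long; a bystander; origin at its underside
Not all that is in view belongs to the job. Leave any red, turquoise or yellow look-alike of the part that bears egg_a_mid alone.

How it is judged:
On the way, in this order (a step that is already met when the one before it is completed fails the run):
1. one brown egg from the tray stands released in an empty pocket of the case (((horizontal distance between egg_a_mid and gap_a_seat below 0.006 m and z of egg_a_mid in the frame of gap_a_seat between -0.005 and 0.005 m and angle between egg_a_mid's own z axis and vertical below 0.2 rad and contact force between the fingers and egg_a below 0.05 N) or (horizontal distance between egg_a_mid and gap_b_seat below 0.006 m and z of egg_a_mid in the frame of gap_b_seat between -0.005 and 0.005 m and angle between egg_a_mid's own z axis and vertical below 0.2 rad and contact force between the fingers and egg_a below 0.05 N) or (horizontal distance between egg_b_mid and gap_a_seat below 0.006 m and z of egg_b_mid in the frame of gap_a_seat between -0.005 and 0.005 m and angle between egg_b_mid's own z axis and vertical below 0.2 rad and contact force between the fingers and egg_b below 0.05 N) or (horizontal distance between egg_b_mid and gap_b_seat below 0.006 m and z of egg_b_mid in the frame of gap_b_seat between -0.005 and 0.005 m and angle between egg_b_mid's own z axis and vertical below 0.2 rad and contact force between the fingers and egg_b below 0.05 N))), for 0.2 s.
2. both brown eggs stand released in the two pockets, the cover still open ((((horizontal distance between egg_a_mid and gap_a_seat below 0.006 m and z of egg_a_mid in the frame of gap_a_seat between -0.005 and 0.005 m and angle between egg_a_mid's own z axis and vertical below 0.2 rad and contact force between the fingers and egg_a below 0.05 N) and (horizontal distance between egg_b_mid and gap_b_seat below 0.006 m and z of egg_b_mid in the frame of gap_b_seat between -0.005 and 0.005 m and angle between egg_b_mid's own z axis and vertical below 0.2 rad and contact force between the fingers and egg_b below 0.05 N)) or ((horizontal distance between egg_a_mid and gap_b_seat below 0.006 m and z of egg_a_mid in the frame of gap_b_seat between -0.005 and 0.005 m and angle between egg_a_mid's own z axis and vertical below 0.2 rad and contact force between the fingers and egg_a below 0.05 N) and (horizontal distance between egg_b_mid and gap_a_seat below 0.006 m and z of egg_b_mid in the frame of gap_a_seat between -0.005 and 0.005 m and angle between egg_b_mid's own z axis and vertical below 0.2 rad and contact force between the fingers and egg_b below 0.05 N))) and value of joint cover above 0.3 rad), for 0.2 s.
At the end, for the whole second after the job is handed in: Each of the two brown eggs sits in its own one of the two pockets that were empty (within 6 mm sideways, 5 mm in height, upright within 0.2 rad), released and at rest; the cover is shut (below 0.04 rad); the white egg and the four eggs of the case are within 8 mm of where they began ((((horizontal distance between egg_a_mid and gap_a_seat below 0.006 m and z of egg_a_mid in the frame of gap_a_seat between -0.005 and 0.005 m and angle between egg_a_mid's own z axis and vertical below 0.2 rad and contact force between the fingers and egg_a below 0.05 N) and (horizontal distance between egg_b_mid and gap_b_seat below 0.006 m and z of egg_b_mid in the frame of gap_b_seat between -0.005 and 0.005 m and angle between egg_b_mid's own z axis and vertical below 0.2 rad and contact force between the fingers and egg_b below 0.05 N)) or ((horizontal distance between egg_a_mid and gap_b_seat below 0.006 m and z of egg_a_mid in the frame of gap_b_seat between -0.005 and 0.005 m and angle between egg_a_mid's own z axis and vertical below 0.2 rad and contact force between the fingers and egg_a below 0.05 N) and (horizontal distance between egg_b_mid and gap_a_seat below 0.006 m and z of egg_b_mid in the frame of gap_a_seat between -0.005 and 0.005 m and angle between egg_b_mid's own z axis and vertical below 0.2 rad and contact force between the fingers and egg_b below 0.05 N))) and value of joint cover below 0.04 rad and distance of each of stock_a_mid, stock_b_mid, stock_c_mid, stock_d_mid, egg_white_mid from where it was at the start of the episode below 0.008 m and linear speed of each of egg_a, egg_b, stock_a, stock_b, stock_c, stock_d below 0.02 m/s); the robot touches nothing.
It fails at once if an egg is knocked or pressed on the case, cover, tray or counter with more than 25 N (contact force between any of egg_a, egg_b, stock_a, stock_b, stock_c, stock_d, egg_white and case above 25 N or contact force between any of egg_a, egg_b, stock_a, stock_b, stock_c, stock_d, egg_white and flat above 25 N or contact force between any of egg_a, egg_b, stock_a, stock_b, stock_c, stock_d, egg_white and table above 25 N).
It fails at once if an egg is squeezed by the fingers with more than 100 N in all (both pads added) (contact force between the fingers and egg_a above 100 N or contact force between the fingers and egg_b above 100 N or contact force between the fingers and stock_a above 100 N or contact force between the fingers and stock_b above 100 N or contact force between the fingers and stock_c above 100 N or contact force between the fingers and stock_d above 100 N or contact force between the fingers and egg_white above 100 N).
It fails at once if an egg is dropped, thrown or knocked: it moves faster than 0.4 m/s (a fall of 8 mm) while the fingers do not hold it ((contact force between the fingers and egg_a below 0.02 N and linear speed of egg_a above 0.4 m/s) or (contact force between the fingers and egg_b below 0.02 N and linear speed of egg_b above 0.4 m/s) or (contact force between the fingers and stock_a below 0.02 N and linear speed of stock_a above 0.4 m/s) or (contact force between the fingers and stock_b below 0.02 N and linear speed of stock_b above 0.4 m/s) or (contact force between the fingers and stock_c below 0.02 N and linear speed of stock_c above 0.4 m/s) or (contact force between the fingers and stock_d below 0.02 N and linear speed of stock_d above 0.4 m/s) or (contact force between the fingers and egg_white below 0.02 N and linear speed of egg_white above 0.4 m/s)).
It fails at once if an egg that belongs where it is (white, or already in the case) is moved more than 15 mm (distance of any of stock_a_mid, stock_b_mid, stock_c_mid, stock_d_mid, egg_white_mid from where it was at the start of the episode above 0.015 m).
It fails at once if a jar, can, box or the brush is moved more than 30 mm (distance of any of jam, olives, tomatoes, cookies, brush from where it was at the start of the episode above 0.03 m).
It also fails if it takes over 72 s, if anything falls off the work surface, if the arm or the gripper's body presses on something with over 40 N, if the wrist force passes 120 N, or if a joint passes its speed limit or range.

## Working session

There is one attempt and no reset: what is moved stays moved. The work goes in short steps, Python scripts to look and compute and a shell command to move; the robot and the scene stay as the last step left them, time stands still between calls to the robot, and variables do not carry over. Pictures are saved under pics/ and viewed, at most 10 in all, crops included, and the job is handed in when it is done.

```bash
mkdir -p pics; python3 - <<'E'
from station import manip
import cv2,numpy as np
s=manip.sense();print(s)
for n in("top","scene"):
    p,d=manip.read_camera(n);c=manip.camera_params(n);print(n,c)
    cv2.imwrite(f"pics/{n}0.png",p);np.savez(f"{n}0.npz",p=p,d=d,K=c["intrinsics"],r=c["rvec"],t=c["tvec"])
E
```

```text
{'time_s': 0.0, 'joint_pos': array([ 1.11258113e+00,  2.77137739e-01, -2.79128677e-02,  1.26801840e+00,
        1.07424529e-05,  1.46741901e+00]), 'dq': array([-0.00125701,  0.00020115, -0.00054502, -0.00229449, -0.00057483,
       -0.00061034]), 'effort': array([ 2.15460204e-04, -4.45510626e+01,  2.95199704e+01,  1.62904174e-02,
        1.18670573e-04,  1.50787815e-05]), 'tool_pos': array([0.21678618, 0.58534529, 0.23014171]), 'tool_rot': array([-3.20063955e-04,  1.76489515e-01,  9.84301864e-01, -1.09034560e-03]), 'force': array([ 0.70907675, -0.41601982,  0.22268769]), 'torque': array([ 0.00530393, -0.0507346 ,  0.02761502]), 'finger_force': 0.0, 'gripper_width': 0.0854584964445865}
top {'intrinsics': array([[480.78413579,   0.        , 320.1956122 ],
       [  0.        , 480.78413579, 243.0206615 ],
       [  0.        ,   0.        ,   1.        ]]), 'rvec': array([ 2.10872691, -2.14862642,  0.16394693]), 'tvec': array([-0.0238806 ,  0.49013107,  1.37338871])}
scene {'intrinsics': array([[451.40486697,   0.        , 320.62337181],
       [  0.        , 451.40486697, 239.00585942],
       [  0.        ,   0.        ,   1.        ]]), 'rvec': array([ 0.80882732,  2.58336273, -1.05356274]), 'tvec': array([ 0.39675016, -0.15418011,  1.24946377])}
```

View pics/top0.png

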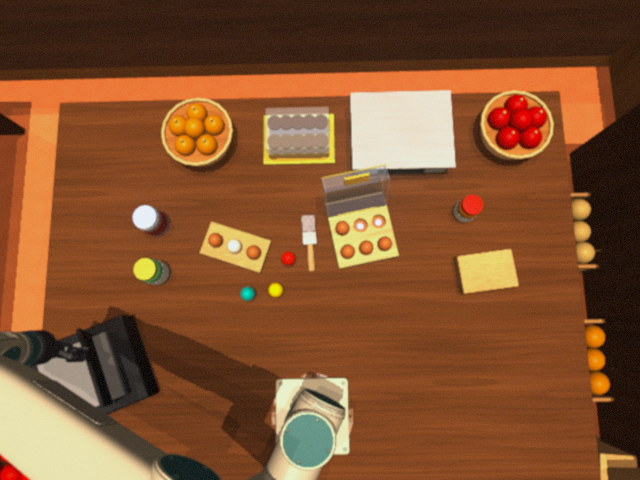

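View pics/scene0.png

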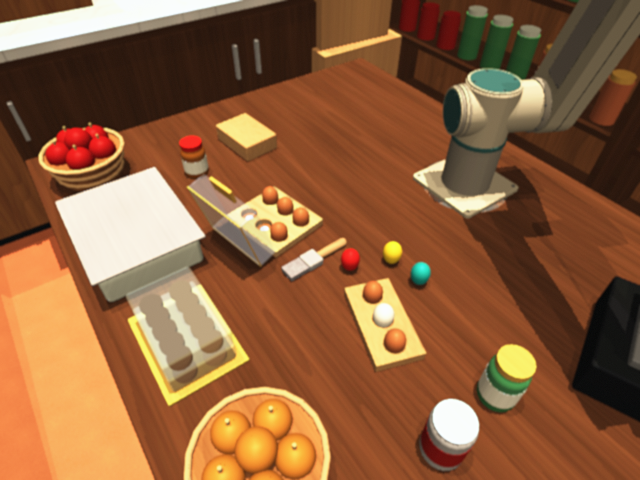

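The top view shows the tray eggs at (215,240), (234,246 white) and (253,252). The case is near (361,235), with empty pockets around (361,226) and (378,222). The red (288,258), yellow (275,290) and turquoise (248,293) balls are look-alikes. I'll enlarge to confirm which are which.

```bash
cat > h.py <<'E'
import cv2,numpy as np
def ray_plane(K,r,t,u,v,z):
    R=cv2.Rodrigues(np.array(r))[0];o=-R.T@np.ravel(t)
    d=R.T@np.linalg.inv(K)@[u,v,1.];return o+d*(z-o[2])/d[2]
def cloud(K,r,t,d):
    R=cv2.Rodrigues(np.array(r))[0];v,u=np.mgrid[:480,:640]
    X=np.stack([(u-K[0,2])/K[0,0]*d,(v-K[1,2])/K[1,1]*d,d],-1)
    return (X-np.ravel(t))@R
E
python3 - <<'E'
from h import *
z=np.load('top0.npz');p=z['p']
cv2.imwrite('pics/crop1.png',cv2.resize(p[160:280,200:400],None,fx=4,fy=4,interpolation=cv2.INTER_CUBIC))
W=cloud(z['K'],z['r'],z['t'],z['d'])
for n,(u,v) in dict(tr1=(215,240),wh=(234,246),tr2=(253,252),s1=(343,228),g1=(361,226),g2=(378,222),s2=(352,247),s3=(368,247),s4=(386,243),tab=(357,180),deck=(365,237),box=(400,130)).items():
    print(n,W[v,u].round(4))
E
```

```text
tr1 [0.5009 0.2723 0.0628]
wh [0.4825 0.2172 0.0603]
tr2 [0.4639 0.1619 0.0598]
s1 [ 0.5302 -0.1006  0.0561]
g1 [ 0.5448 -0.157   0.0079]
g2 [ 0.5565 -0.209   0.0062]
s2 [ 0.4739 -0.1255  0.0532]
s3 [ 0.4725 -0.1716  0.0566]
s4 [ 0.4826 -0.2238  0.0598]
tab [ 0.634  -0.1365  0.1897]
deck [ 0.5088 -0.1671  0.019 ]
box [ 0.8131 -0.2742  0.0928]
```

View pics/crop1.png

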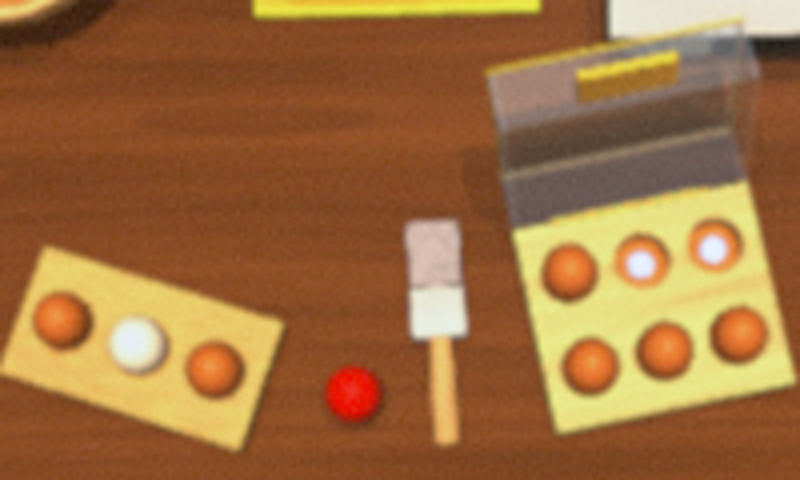

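The two brown eggs are at the tray ends, pixels (215.5,240) and (254,252.5), with the white one between them. The case pockets showing pale dots are at (360,226.5) and (378,222.5), both in the hinge-side row. The red, yellow and turquoise balls lie outside the tray, so they're decoys. Next I'll fit the layouts.

```bash
cat >> h.py <<'E'
def fit2(M,P):  # model->world 2D rigid
    M,P=np.array(M),np.array(P)[:,:2];a,b=M-M.mean(0),P-P.mean(0)
    th=np.arctan2((a[:,0]*b[:,1]-a[:,1]*b[:,0]).sum(),(a*b).sum())
    R=np.array([[np.cos(th),-np.sin(th)],[np.sin(th),np.cos(th)]]);t=P.mean(0)-R@M.mean(0)
    return R,t,th,((M@R.T+t)-P)*1e3
E
python3 - <<'E'
from h import *
z=np.load('top0.npz');p=z['p'].astype(int);K,r,t=z['K'],z['r'],z['t']
def cen(u,v,white=False,rad=7):
    U,V=int(round(u)),int(round(v));s=p[V-rad:V+rad+1,U-rad:U+rad+1]
    m=(s[...,0]>130) if white else (s[...,2]-s[...,1]>75)&(s[...,1]<150)
    m=m.astype(np.uint8);n,l,st,c=cv2.connectedComponentsWithStats(m);k=1+st[1:,4].argmax()
    return c[k]+[U-rad,V-rad],st[k,4]
eg=[(215.5,240.2,0),(234.2,246,1),(253.7,252.5,0)]
st=[(342.5,227.7,0),(347.5,251.7,0),(366.2,247.5,0),(384.7,243.5,0)]
dt=[(360.2,226.5,1),(378.2,222.5,1)]
def P(l,h,rad=7):
    o=[]
    for u,v,w in l:
        c,a=cen(u,v,w,rad);print((u,v),c.round(2),a);o.append(ray_plane(K,r,t,c[0],c[1],h))
    return o
T=P(eg,.038);R,tt,th,res=fit2([[0,60e-3],[0,0],[0,-60e-3]],T);print('tray',tt,np.degrees(th),res.round(1))
S=P(st,.038);D=P(dt,.005,5)
a,b=.036,.056
R,tt,th,res=fit2([[a,b],[-a,b],[-a,0],[-a,-b],[a,0],[a,-b]],S+D);print('case',tt,np.degrees(th),res.round(1))
for n,q in dict(gA=(a,0),gB=(a,-b),hinge=(.078,0)).items():print(n,R@q+tt)
print(np.array(T).round(4))
# tab: yellow pixels
W=cloud(K,r,t,z['d']);m=np.zeros((480,640),bool);m[172:188,340:372]=1
pp=z['p'].astype(int);m&=(pp[...,2]-pp[...,0]>100)&(pp[...,1]>110)&(W[...,2]>.13)
Q=W[m];print('tab',len(Q),Q.mean(0),Q.min(0),Q.max(0))
E
```

```text
(215.5, 240.2) [214.23 239.24] 111
(234.2, 246) [233.12 245.13] 146
(253.7, 252.5) [252.52 251.6 ] 116
tray [0.48830057 0.22371798] -19.029663824259526 [[ 0.2  0. ]
 [-0.6 -0.4]
 [ 0.3  0.4]]
(342.5, 227.7) [342.05 227.34] 106
(347.5, 251.7) [347.37 250.77] 109
(366.2, 247.5) [365.99 246.73] 109
(384.7, 243.5) [384.68 242.73] 114
(360.2, 226.5) [359.76 225.76] 50
(378.2, 222.5) [377.69 221.88] 48
case [ 0.51133956 -0.16046038] 11.1864184484294 [[-0.   0. ]
 [-0.2 -0.1]
 [-0.3 -0. ]
 [-0.2  0.3]
 [ 0.4  0. ]
 [ 0.4 -0.2]]
gA [ 0.5466556  -0.15347632]
gB [ 0.5575197  -0.20841238]
hinge [ 0.58785765 -0.14532824]
[[0.5076 0.2804 0.038 ]
 [0.4889 0.2241 0.038 ]
 [0.4684 0.1666 0.038 ]]
tab 152 [ 0.64175995 -0.1363919   0.18912487] [ 0.63098735 -0.16790207  0.15434578] [ 0.6671544  -0.09240963  0.20470855]
```

```bash
cat > go.py <<'E'
# python3 go.py x y z ang : shift needed in tool axes (mm, deg) from the measured pose
import sys,numpy as np
from scipy.spatial.transform import Rotation as Ro
from station import manip
s=manip.sense();q=s['tool_rot'];R=Ro.from_quat([*q[1:],q[0]]).as_matrix()
x,y,z,a=map(float,sys.argv[1:5]);cur=np.degrees(np.arctan2(R[1,1],R[0,1]))
print('t',round(s['time_s'],2),'pos',s['tool_pos'].round(4),'yang',cur.round(2),'tilt',R[:,2].round(4),'w',s['gripper_width'].round(4),'F',s['force'].round(1),'ff',s['finger_force'])
print('need',(R.T@(np.array([x,y,z])-s['tool_pos'])*1e3).round(1),'yaw',round(-((a-cur+180)%360-180),2),'j6',s['joint_pos'][5].round(2))
E
python3 -m handwheel '[[-34,-22,-2,8,1],[-68,-44,-4,16,1],[-102,-66,-6,24,1],[-136,-88,-8,32,1],[-170,-110,-10,40,1],[-204,-132,-12,48,1],[-238,-154,-14,56,1],[-272,-176,-16,62,1]]' 25
python3 go.py 0.4883 0.2237 0.25 -19
```

```text
time_s: 0.9
tool_pos: [0.4115, 0.3249, 0.247]
tool_rot: [-0.0, 0.66, 0.751, -0.0]
force: [-0.7, 1.1, -0.5]
gripper_width: 0.0854
finger_force: 0.0Traceback (most recent call last):
  File "go.py", line 7, in <module>
    print('t',round(s['time_s'],2),'pos',s['tool_pos'].round(4),'yang',cur.round(2),'tilt',R[:,2].round(4),'w',s['gripper_width'].round(4),'F',s['force'].round(1),'ff',s['finger_force'])
                                                                                                               ^^^^^^^^^^^^^^^^^^^^^^^^
AttributeError: 'float' object has no attribute 'round'
```

```bash
sed -i "s/s\['gripper_width'\].round(4)/round(s['gripper_width'],4)/" go.py
python3 go.py 0.4883 0.2237 0.25 -19
```

```text
t 0.9 pos [0.4115 0.3249 0.247 ] yang 7.4 tilt [-6.e-04 -3.e-04 -1.e+00] w 0.0854 F [-0.7  1.1 -0.5] ff 0.0
need [-110.3   63.2   -3. ] yaw 26.4 j6 1.99
```

```bash
python3 -m handwheel '[[-28,16,-1,7,1],[-56,32,-2,14,1],[-83,48,-3,20,1],[-110,63,-3,26.4,1],[-110,63,-3,26.4,1],[-110,63,-3,26.4,1],[-110,63,-3,26.4,1],[-110,63,-3,26.4,1]]'
python3 go.py 0.4883 0.2237 0.25 -19
python3 - <<'E'
from station import manip
from h import *
c=manip.camera_params('wrist');p,d=manip.read_camera('wrist')
np.savez('w1.npz',p=p,d=d,K=c['intrinsics'],r=c['rvec'],t=c['tvec']);cv2.imwrite('pics/w1.png',p)
R=cv2.Rodrigues(c['rvec'])[0];print('cam',-R.T@np.ravel(c['tvec']),'axis',R[2])
E
```

```text
time_s: 1.7
tool_pos: [0.4874, 0.2267, 0.2501]
tool_rot: [-0.0, 0.812, 0.583, -0.0]
force: [-0.3, 0.7, -0.4]
gripper_width: 0.0856
finger_force: 0.0
t 1.7 pos [0.4874 0.2267 0.2501] yang -18.62 tilt [-6.e-04  0.e+00 -1.e+00] w 0.0856 F [-0.3  0.7 -0.4] ff 0.0
need [-2.5  1.8  0.1] yaw 0.38 j6 2.21
cam [0.51095096 0.29501899 0.39314336] axis [-0.09151273 -0.26949077 -0.95864495]
```

View pics/w1.png

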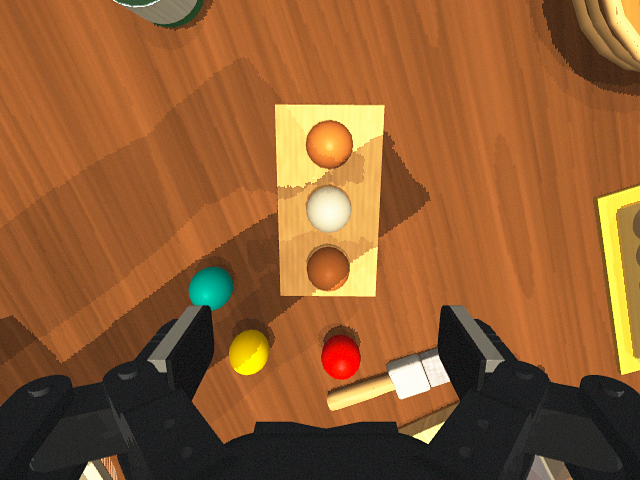

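The wrist view shows the eggs at (329.5,144) and (328,269), with white at (328,208). The tray deck corners are (275,104), (384,104), (376,296) and (281,296).

```bash
python3 - <<'E'
from h import *
z=np.load('w1.npz');K,r,t=z['K'],z['r'],z['t']
C=[ray_plane(K,r,t,u,v,.022) for u,v in((275,104),(384,104),(376,296),(281,296))]
M=[[-.05,.095],[.05,.095],[.05,-.095],[-.05,-.095]]
R,tt,th,res=fit2(M,C);print('tray by corners',tt,np.degrees(th),res.round(1))
for h in(.034,.039):
    E=[ray_plane(K,r,t,u,v,h) for u,v in((329.5,144),(328,208),(328,269))]
    R,t2,th,res=fit2([[0,.06],[0,0],[0,-.06]],E);print(h,t2,np.degrees(th),res.round(1))
E
```

```text
tray by corners [0.489682   0.22209671] -18.683974657022638 [[-0.4 -0.4]
 [-0.1 -0.7]
 [ 0.1  0.5]
 [ 0.4  0.6]]
0.034 [0.48930774 0.22271797] -19.109738690064518 [[-0.3 -0.1]
 [ 0.1 -1. ]
 [ 0.1  1.1]]
0.039 [0.48960906 0.22372455] -19.109738690064482 [[ 0.   0.7]
 [ 0.1 -1. ]
 [-0.1  0.3]]
```

```bash
python3 -m handwheel '[[-20,1,30,0.4,1],[-42,1,60,0.4,1],[-58,2,90,0.4,1],[-62,2,120,0.4,1],[-62,2,140,0.4,1],[-62,2,150,0.4,1],[-62,2,150,0.4,1],[-62,2,150,0.4,1]]' 25
python3 go.py 0.4697 0.1661 0.022 -19
```

```text
time_s: 2.55
tool_pos: [0.4708, 0.1672, 0.1012]
tool_rot: [0.0, 0.815, 0.58, 0.001]
force: [-0.2, 0.7, 0.7]
gripper_width: 0.0855
finger_force: 0.0
t 2.55 pos [0.4708 0.1672 0.1012] yang -19.08 tilt [ 1.3e-03  3.0e-04 -1.0e+00] w 0.0855 F [-0.2  0.7  0.7] ff 0.0
need [-1.4 -0.8 79.2] yaw -0.08 j6 2.12
```

```bash
python3 -m handwheel '[[-1.5,-1,15,0,1],[-1.5,-1,35,0,1],[-1.5,-1,52,0,1],[-1.5,-1,64,0,1],[-1.5,-1,72,0,1],[-1.5,-1,77,0,1],[-1.5,-1,78.5,0,1],[-1.5,-1,78.5,0,1]]'
python3 go.py 0.4697 0.1661 0.022 -19
```

```text
time_s: 3.35
tool_pos: [0.4691, 0.1656, 0.0221]
tool_rot: [0.0, 0.815, 0.58, 0.0]
force: [-0.3, -0.2, 0.3]
gripper_width: 0.0853
finger_force: 0.0
t 3.35 pos [0.4691 0.1656 0.0221] yang -19.12 tilt [ 6.e-04  1.e-04 -1.e+00] w 0.0853 F [-0.3 -0.2  0.3] ff 0.0
need [0.7 0.4 0.1] yaw -0.12 j6 2.11
```

```bash
python3 -m handwheel '[[0,0,0,0,0.85],[0,0,0,0,0.72],[0,0,0,0,0.62],[0,0,0,0,0.56],[0,0,0,0,0.52],[0,0,0,0,0.48],[0,0,0,0,0.4],[0,0,0,0,0.3]]' 25
python3 -m handwheel '[[0,0,0,0,0.3],[0,0,0,0,0.3],[0,0,0,0,0.3],[0,0,-1,0,0.3],[0,0,-3,0,0.3],[0,0,-6,0,0.3],[0,0,-10,0,0.3],[0,0,-15,0,0.3]]'
python3 go.py 0.4697 0.1661 0.022 -19
```

```text
time_s: 4.15
tool_pos: [0.4689, 0.1655, 0.022]
tool_rot: [0.0, 0.815, 0.58, 0.0]
force: [-1.0, 0.5, 3.0]
gripper_width: 0.0411
finger_force: 25.0
time_s: 4.95
tool_pos: [0.4685, 0.1654, 0.037]
tool_rot: [-0.0, 0.815, 0.58, -0.0]
force: [0.4, 0.1, -0.6]
gripper_width: 0.0414
finger_force: 25.4
t 4.95 pos [0.4685 0.1654 0.037 ] yang -19.13 tilt [-5.e-04 -1.e-04 -1.e+00] w 0.0414 F [ 0.4  0.1 -0.6] ff 25.37686049938202
need [ 1.   0.9 15. ] yaw -0.13 j6 2.11
```

```bash
python3 -m handwheel '[[0,0,-10,0,0.3],[0,0,-25,0,0.3],[0,0,-45,0,0.3],[-8,5,-70,-1,0.3],[-22,14,-100,-3,0.3],[-42,26,-130,-6,0.3],[-66,41,-158,-9,0.3],[-92,57,-182,-12,0.3]]'
python3 go.py 0.53 -0.12 0.25 11.2
```

```text
time_s: 5.75
tool_pos: [0.4929, 0.0592, 0.2215]
tool_rot: [0.001, 0.749, 0.663, 0.001]
force: [0.6, 0.1, -1.4]
gripper_width: 0.0413
finger_force: 25.4
t 5.75 pos [0.4929 0.0592 0.2215] yang -6.95 tilt [ 2.6e-03  1.0e-04 -1.0e+00] w 0.0413 F [ 0.6  0.1 -1.4] ff 25.44102519750595
need [-173.4   58.6  -28.4] yaw -18.15 j6 1.68
```

```bash
python3 -m handwheel '[[-30,10,-12,-3,0.3],[-62,21,-20,-6,0.3],[-94,32,-26,-10,0.3],[-124,42,-28,-13,0.3],[-149,50,-28,-16,0.3],[-165,56,-28,-18,0.3],[-172,58,-28,-18.2,0.3],[-172,58,-28,-18.2,0.3]]'
python3 go.py 0.53 -0.12 0.25 11.2
python3 - <<'E'
from station import manip
from h import *
c=manip.camera_params('wrist');p,d=manip.read_camera('wrist')
np.savez('w2.npz',p=p,d=d,K=c['intrinsics'],r=c['rvec'],t=c['tvec']);cv2.imwrite('pics/w2.png',p)
E
```

```text
time_s: 6.55
tool_pos: [0.5286, -0.1185, 0.2472]
tool_rot: [0.0, 0.636, 0.771, 0.0]
force: [-0.0, -0.2, -0.1]
gripper_width: 0.0414
finger_force: 25.4
t 6.55 pos [ 0.5286 -0.1185  0.2472] yang 10.96 tilt [ 3.e-04  1.e-04 -1.e+00] w 0.0414 F [-0.  -0.2 -0.1] ff 25.442495048046112
need [-1.7  1.1 -2.8] yaw -0.24 j6 1.04
```

View pics/w2.png

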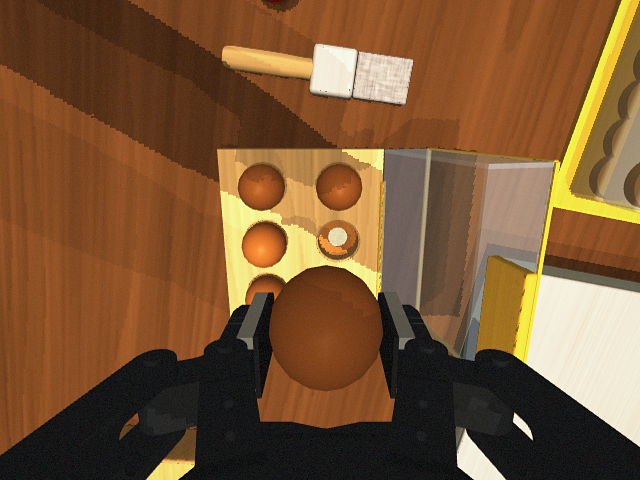

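The egg is centred in the fingers at (326,328). The gap A dot is at (337,237), with stock eggs at (261,187), (339,187) and (264,244), and the deck edge runs from (218,149) to (384,149).

```bash
python3 - <<'E'
from h import *
z=np.load('w2.npz');K,r,t=z['K'],z['r'],z['t']
P=[ray_plane(K,r,t,u,v,h) for u,v,h in((261,187,.038),(339,187,.038),(264,244,.038),(337,237,.005),(218,149,.022),(384,149,.022))]
a,b=.036,.056
R,tt,th,res=fit2([[-a,b],[a,b],[-a,0],[a,0],[-.078,.09],[.078,.09]],P);print('case',tt,np.degrees(th),res.round(1))
for n,q in dict(gA=(a,0),gB=(a,-b)).items():print(n,R@q+tt)
# held egg
W=cloud(K,r,t,z['d']);print('egg surf',W[328,326])
for h in(.0125,.016):print('egg at',h,ray_plane(K,r,t,326,328,.2472+h),cv2.projectPoints(np.array([[.5286,-.1185,.2472+h]]),r,t,K,None)[0].ravel())
E
```

```text
case [ 0.5130036  -0.15979552] 10.68847664632594 [[ 0.1 -0.1]
 [ 0.4 -0.4]
 [-0.2 -1.3]
 [ 0.2  0.9]
 [-0.7  0.8]
 [ 0.2  0.1]]
gA [ 0.54837901 -0.15311864]
gB [ 0.55876527 -0.20814704]
egg surf [ 0.52691285 -0.10751853  0.28207102]
egg at 0.0125 [ 0.52936074 -0.11988531  0.2597    ] [324.73182526 324.45861783]
egg at 0.016 [ 0.52897776 -0.1179505   0.2632    ] [324.71735706 329.1256501 ]
```

```bash
python3 -m handwheel '[[-20,3,10,0,0.3],[-45,6,30,0,0.3],[-68,9,55,0,0.3],[-84,11,85,0,0.3],[-92,12,112,0,0.3],[-94,12,132,0,0.3],[-94,12,146,0,0.3],[-94,12,150,0,0.3]]'
python3 go.py 0.5582 -0.2083 0.0225 11
```

```text
time_s: 7.4
tool_pos: [0.5571, -0.207, 0.0946]
tool_rot: [-0.002, 0.635, 0.772, -0.0]
force: [0.4, 0.9, -0.8]
gripper_width: 0.0416
finger_force: 25.5
t 7.4 pos [ 0.5571 -0.207   0.0946] yang 11.09 tilt [-0.0035  0.0018 -1.    ] w 0.0416 F [ 0.4  0.9 -0.8] ff 25.458608865737915
need [-1.7  1.1 72.1] yaw 0.09 j6 0.91
```

```bash
python3 -m handwheel '[[-1,1,10,0,0.3],[-1,1,22,0,0.3],[-1,1,32,0,0.3],[-1,1,40,0,0.3],[-1,1,45,0,0.3],[-1,1,47,0,0.3],[-1,1,47,0,0.3],[-1,1,47,0,0.3]]'
python3 go.py 0.5582 -0.2083 0.0225 11
```

```text
time_s: 8.2
tool_pos: [0.56, -0.2089, 0.0502]
tool_rot: [0.0, 0.636, 0.772, 0.0]
force: [-0.1, -0.0, -0.4]
gripper_width: 0.0413
finger_force: 25.5
t 8.2 pos [ 0.56   -0.2089  0.0502] yang 11.07 tilt [ 6.e-04 -3.e-04 -1.e+00] w 0.0413 F [-0.1 -0.  -0.4] ff 25.45827627182007
need [ 0.9 -1.6 27.7] yaw 0.07 j6 0.91
```

```bash
python3 -m handwheel '[[0.5,-1,4,0,0.3],[1,-1.5,9,0,0.3],[1,-1.5,14,0,0.3],[1,-1.5,18,0,0.3],[1,-1.5,21,0,0.3],[1,-1.5,23,0,0.3],[1,-1.5,24,0,0.3],[1,-1.5,25,0,0.3]]'
python3 -m handwheel '[[0,0,0.5,0,0.3],[0,0,1,0,0.3],[0,0,1.5,0,0.3],[0,0,1.5,0,0.3],[0,0,1.5,0,0.3],[0,0,1.5,0,0.3],[0,0,1.5,0,0.3],[0,0,1.5,0,0.3]]'
python3 go.py 0.5582 -0.2083 0.0225 11
```

```text
time_s: 9.0
tool_pos: [0.5581, -0.2081, 0.0248]
tool_rot: [0.0, 0.636, 0.772, -0.0]
force: [-0.5, 0.2, -1.4]
gripper_width: 0.0417
finger_force: 25.5
time_s: 9.8
tool_pos: [0.558, -0.208, 0.0233]
tool_rot: [0.0, 0.636, 0.772, 0.0]
force: [0.3, 0.0, -1.0]
gripper_width: 0.0412
finger_force: 25.5
t 9.8 pos [ 0.558  -0.208   0.0233] yang 11.07 tilt [ 0. -0. -1.] w 0.0412 F [ 0.3  0.  -1. ] ff 25.458464920520782
need [-0.3  0.1  0.8] yaw 0.07 j6 0.91
```

```bash
python3 -m handwheel '[[0,0,1,0,0.3],[0,0,1,0,0.3],[0,0,1,0,0.5],[0,0,1,0,0.55],[0,0,1,0,0.6],[0,0,1,0,0.66],[0,0,1,0,0.7],[0,0,1,0,0.7]]'
python3 -m handwheel '[[0,0,0,0,0.7],[0,0,-5,0,0.7],[0,0,-15,0,0.7],[0,0,-30,0,0.7],[0,0,-55,0,0.7],[0,0,-85,0,0.7],[0,0,-120,0,0.7],[0,0,-155,0,0.7]]'
python3 go.py 0.5087 0.2795 0.25 -19
python3 - <<'E'
from station import manip
from h import *
c=manip.camera_params('top');p,d=manip.read_camera('top')
np.savez('top1.npz',p=p,d=d,K=c['intrinsics'],r=c['rvec'],t=c['tvec'])
c=manip.camera_params('wrist');p2,d=manip.read_camera('wrist')
cv2.imwrite('pics/c3.png',np.vstack([cv2.resize(p[160:280,300:460],(640,480),interpolation=2),p2])[:,:][::1] if 0 else np.hstack([cv2.resize(p[190:270,320:410],(405,360),interpolation=2),cv2.resize(p2,(395,296)).copy() if 0 else cv2.copyMakeBorder(cv2.resize(p2,(395,296)),0,64,0,0,0)]))
E
```

```text
time_s: 10.6
tool_pos: [0.558, -0.208, 0.0224]
tool_rot: [0.0, 0.636, 0.772, 0.0]
force: [0.1, -0.0, -0.0]
gripper_width: 0.0597
finger_force: 0.0
time_s: 11.4
tool_pos: [0.558, -0.208, 0.1801]
tool_rot: [0.001, 0.636, 0.772, 0.0]
force: [1.3, -0.7, -0.3]
gripper_width: 0.06
finger_force: 0.0
t 11.4 pos [ 0.558  -0.208   0.1801] yang 11.07 tilt [ 1.2e-03 -6.0e-04 -1.0e+00] w 0.06 F [ 1.3 -0.7 -0.3] ff 0.0
need [487.9  45.3 -70.2] yaw 30.07 j6 0.91
```

View pics/c3.png

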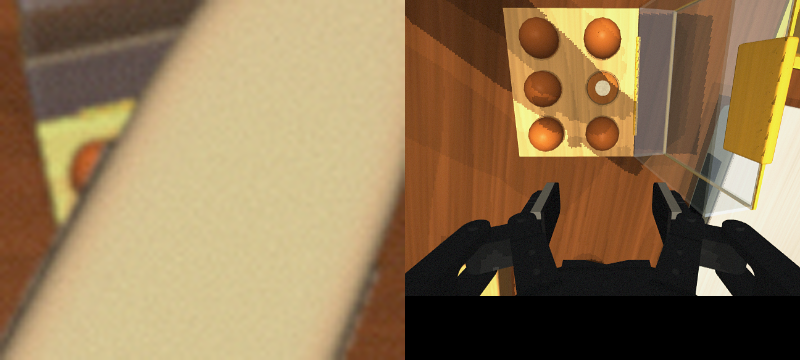

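The first egg is seated upright in gap B. Now the second egg.

```bash
python3 -m handwheel '[[25,2,-10,3,0.8],[65,6,-15,7,1],[110,10,-15,11,1],[155,15,-15,15,1],[200,19,-15,19,1],[245,23,-15,23,1],[290,27,-15,26,1],[330,31,-15,29,1]]'
python3 go.py 0.5087 0.2795 0.15 -19
```

```text
time_s: 12.3
tool_pos: [0.5244, 0.1238, 0.1931]
tool_rot: [0.0, 0.809, 0.588, 0.0]
force: [0.6, 0.2, -0.1]
gripper_width: 0.0856
finger_force: 0.0
t 12.3 pos [0.5244 0.1238 0.1931] yang -18.03 tilt [ 1.e-03  3.e-04 -1.e+00] w 0.0856 F [ 0.6  0.2 -0.1] ff 0.0
need [143.2 -63.1  43.1] yaw 0.97 j6 2.0
```

```bash
echo
python3 -m handwheel '[[40,-18,10,0.5,1],[78,-35,20,1,1],[108,-48,30,1,1],[128,-57,40,1,1],[140,-62,43,1,1],[143,-63,43,1,1],[143,-63,43,1,1],[143,-63,43,1,1]]' 25
python3 go.py 0.5087 0.2795 0.0222 -19
```

```text
time_s: 13.1
tool_pos: [0.5097, 0.2764, 0.1501]
tool_rot: [0.0, 0.814, 0.581, 0.0]
force: [0.1, 0.8, 0.0]
gripper_width: 0.0853
finger_force: 0.0
t 13.1 pos [0.5097 0.2764 0.1501] yang -18.99 tilt [ 0.001 -0.    -1.   ] w 0.0853 F [0.1 0.8 0. ] ff 0.0
need [  2.5  -2.1 127.9] yaw 0.01 j6 2.29
```

```bash
python3 -m handwheel '[[2,-2,15,0,1],[2,-2,40,0,1],[2,-2,65,0,1],[2,-2,82,0,1],[2,-2,90,0,1],[2,-2,92,0,1],[2,-2,92,0,1],[2,-2,92,0,1]]' 25
python3 go.py 0.5087 0.2795 0.0222 -19
```

```text
time_s: 13.9
tool_pos: [0.509, 0.28, 0.0586]
tool_rot: [0.0, 0.814, 0.581, 0.001]
force: [-0.1, 0.1, -0.6]
gripper_width: 0.0853
finger_force: 0.0
t 13.9 pos [0.509  0.28   0.0586] yang -18.95 tilt [ 2.1e-03  9.0e-04 -1.0e+00] w 0.0853 F [-0.1  0.1 -0.6] ff 0.0
need [-0.6 -0.2 36.4] yaw 0.05 j6 2.29
```

```bash
python3 -m handwheel '[[-0.5,0,8,0,1],[-0.5,0,18,0,1],[-0.5,0,26,0,1],[-0.5,0,32,0,1],[-0.5,0,35,0,1],[-0.5,0,36,0,1],[-0.5,0,36,0,0.9],[-0.5,0,36,0,0.8]]' 25
python3 -m handwheel '[[0,0,0,0,0.7],[0,0,0,0,0.62],[0,0,0,0,0.56],[0,0,0,0,0.52],[0,0,0,0,0.48],[0,0,0,0,0.4],[0,0,0,0,0.3],[0,0,0,0,0.3]]' 25
python3 -m handwheel '[[0,0,0,0,0.3],[0,0,0,0,0.3],[0,0,0,0,0.3],[0,0,-1,0,0.3],[0,0,-3,0,0.3],[0,0,-6,0,0.3],[0,0,-10,0,0.3],[0,0,-15,0,0.3]]'
python3 go.py 0.5476 -0.1533 0.20 11
```

```text
time_s: 14.7
tool_pos: [0.508, 0.2794, 0.0216]
tool_rot: [0.0, 0.814, 0.581, 0.0]
force: [0.2, -0.3, 0.1]
gripper_width: 0.0687
finger_force: 0.0
time_s: 15.5
tool_pos: [0.5078, 0.2794, 0.0216]
tool_rot: [-0.0, 0.814, 0.581, 0.0]
force: [-0.1, 0.2, 3.4]
gripper_width: 0.0416
finger_force: 25.0
time_s: 16.3
tool_pos: [0.5075, 0.2792, 0.0364]
tool_rot: [-0.0, 0.814, 0.581, -0.0]
force: [0.1, -0.1, 0.3]
gripper_width: 0.0415
finger_force: 25.4
t 16.3 pos [0.5075 0.2792 0.0364] yang -18.93 tilt [-5.e-04 -2.e-04 -1.e+00] w 0.0415 F [ 0.1 -0.1  0.3] ff 25.350778698921204
need [-396.2  178.2 -163.5] yaw -29.93 j6 2.29
```

```bash
python3 -m handwheel '[[0,0,-12,0,0.3],[0,0,-30,0,0.3],[0,0,-52,0,0.3],[-10,5,-78,-1,0.3],[-28,13,-104,-2,0.3],[-52,23,-128,-5,0.3],[-82,37,-148,-7,0.3],[-116,52,-160,-9,0.3]]'
python3 -m handwheel '[[-40,18,-3,-3,0.3],[-80,36,-5,-6,0.3],[-120,54,-5,-9,0.3],[-160,70,-5,-12,0.3],[-195,82,-5,-15,0.3],[-225,92,-5,-18,0.3],[-245,98,-5,-20,0.3],[-255,101,-5,-21,0.3]]'
python3 go.py 0.5476 -0.1533 0.10 11
```

```text
time_s: 17.1
tool_pos: [0.5205, 0.1523, 0.1996]
tool_rot: [0.001, 0.765, 0.644, 0.002]
force: [1.2, -0.2, -0.0]
gripper_width: 0.0415
finger_force: 25.4
time_s: 17.9
tool_pos: [0.5751, -0.1182, 0.2024]
tool_rot: [0.001, 0.636, 0.772, 0.0]
force: [0.0, -0.2, -0.7]
gripper_width: 0.0418
finger_force: 25.4
t 17.9 pos [ 0.5751 -0.1182  0.2024] yang 11.0 tilt [ 1.2e-03 -8.0e-04 -1.0e+00] w 0.0418 F [ 0.  -0.2 -0.7] ff 25.4065203666687
need [-29.1 -33.8 102.4] yaw -0.0 j6 1.07
```

```bash
python3 -m handwheel '[[-8,-10,5,0,0.3],[-18,-20,15,0,0.3],[-25,-29,35,0,0.3],[-29,-34,60,0,0.3],[-29,-34,85,0,0.3],[-29,-34,105,0,0.3],[-29,-34,118,0,0.3],[-29,-34,122,0,0.3]]'
python3 -m handwheel '[[0,0,8,0,0.3],[0,0,16,0,0.3],[0,0,22,0,0.3],[0,0,26,0,0.3],[0,0,28,0,0.3],[0,0,28,0,0.3],[0,0,28,0,0.3],[0,0,28,0,0.3]]'
python3 go.py 0.5476 -0.1533 0.0225 11
```

```text
time_s: 18.7
tool_pos: [0.5448, -0.1501, 0.0774]
tool_rot: [-0.002, 0.636, 0.772, -0.001]
force: [-0.3, 0.1, -0.7]
gripper_width: 0.0414
finger_force: 25.4
time_s: 19.5
tool_pos: [0.5473, -0.151, 0.0517]
tool_rot: [0.0, 0.636, 0.772, 0.0]
force: [-0.4, -0.7, -0.5]
gripper_width: 0.0413
finger_force: 25.4
t 19.5 pos [ 0.5473 -0.151   0.0517] yang 11.07 tilt [ 7.e-04 -3.e-04 -1.e+00] w 0.0413 F [-0.4 -0.7 -0.5] ff 25.435615181922913
need [-2.3 -0.2 29.2] yaw 0.07 j6 0.99
```

```bash
python3 -m handwheel '[[-1,0,4,0,0.3],[-2,0,9,0,0.3],[-2.3,0,14,0,0.3],[-2.3,0,18,0,0.3],[-2.3,0,21,0,0.3],[-2.3,0,23,0,0.3],[-2.3,0,24.5,0,0.3],[-2.3,0,25.5,0,0.3]]'
python3 -m handwheel '[[0,0,1,0,0.3],[0,0,1.5,0,0.3],[0,0,2,0,0.3],[0,0,2.5,0,0.3],[0,0,2.8,0,0.3],[0,0,2.8,0,0.3],[0,0,2.8,0,0.3],[0,0,2.8,0,0.3]]'
python3 go.py 0.5476 -0.1533 0.0225 11
```

```text
time_s: 20.3
tool_pos: [0.5474, -0.1531, 0.0257]
tool_rot: [-0.0, 0.636, 0.772, 0.0]
force: [-0.4, -0.4, -0.7]
gripper_width: 0.0412
finger_force: 25.4
time_s: 21.1
tool_pos: [0.5474, -0.1532, 0.023]
tool_rot: [0.0, 0.636, 0.772, 0.0]
force: [-0.1, -0.3, 0.0]
gripper_width: 0.0414
finger_force: 25.4
t 21.1 pos [ 0.5474 -0.1532  0.023 ] yang 11.07 tilt [ 1.e-04 -0.e+00 -1.e+00] w 0.0414 F [-0.1 -0.3  0. ] ff 25.435342490673065
need [-0.2  0.1  0.5] yaw 0.07 j6 0.99
```

```bash
python3 -m handwheel '[[0,0,0.6,0,0.3],[0,0,1.2,0,0.3],[0,0,1.2,0,0.5],[0,0,1.2,0,0.55],[0,0,1.2,0,0.6],[0,0,1.2,0,0.66],[0,0,1.2,0,0.7],[0,0,1.2,0,0.7]]'
python3 -m handwheel '[[0,0,0,0,0.7],[0,0,-5,0,0.7],[0,0,-15,0,0.7],[0,0,-30,0,0.7],[0,0,-55,0,0.7],[-3,-12,-90,0,0.7],[-10,-28,-130,0,0.7],[-20,-50,-170,0,0.7]]'
python3 -m handwheel '[[-5,-15,-15,0,0.7],[-10,-30,-30,0,0.7],[-10,-40,-45,0,0.7],[-10,-50,-60,0,0.7],[-10,-50,-70,0,0.7],[-10,-50,-70,0,0.7],[-10,-50,-70,0,0.7],[-10,-50,-70,0,0.7]]'
python3 go.py 0.6418 -0.1364 0.19 11
python3 - <<'E'
from station import manip
from h import *
c=manip.camera_params('wrist');p,d=manip.read_camera('wrist')
np.savez('w4.npz',p=p,d=d,K=c['intrinsics'],r=c['rvec'],t=c['tvec']);cv2.imwrite('pics/w4.png',p)
E
```

```text
time_s: 21.9
tool_pos: [0.5474, -0.1531, 0.0219]
tool_rot: [0.0, 0.636, 0.772, 0.0]
force: [0.0, 0.3, 0.8]
gripper_width: 0.0598
finger_force: 0.0
time_s: 22.7
tool_pos: [0.5021, -0.1823, 0.1941]
tool_rot: [0.0, 0.635, 0.772, 0.0]
force: [-0.0, -0.3, 0.6]
gripper_width: 0.0595
finger_force: 0.0
time_s: 23.5
tool_pos: [0.4548, -0.2013, 0.2606]
tool_rot: [-0.001, 0.635, 0.772, -0.0]
force: [-0.3, 1.2, 0.4]
gripper_width: 0.0595
finger_force: 0.0
t 23.5 pos [ 0.4548 -0.2013  0.2606] yang 11.1 tilt [-0.0017  0.0012 -1.    ] w 0.0595 F [-0.3  1.2  0.4] ff 0.0
need [ 27.6 196.1  70.3] yaw 0.1 j6 0.83
```

View pics/w4.png

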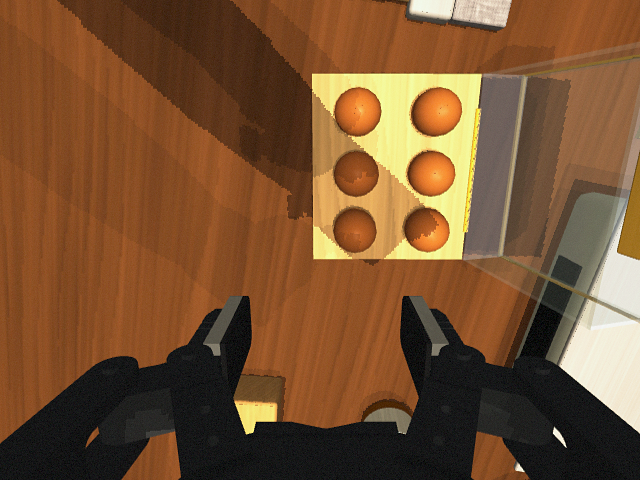

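Both brown eggs sit upright in the hinge-row pockets at (431,173) and (427,230), and all six pockets are full. Now I'll measure the cover angle from the tab depth.

```bash
python3 - <<'E'
from h import *
th=np.radians(11);R=np.array([[np.cos(th),-np.sin(th)],[np.sin(th),np.cos(th)]]);o=np.array([.5123,-.1601])
for f,(a,b,c,d) in dict(w2=(250,360,475,545),top0=(172,188,340,372)).items():
    z=np.load(f+'.npz');W=cloud(z['K'],z['r'],z['t'],z['d']);p=z['p'].astype(int)
    m=np.zeros((480,640),bool);m[a:b,c:d]=1
    m&=(p[...,2]-p[...,0]>90)&(p[...,1]>90)&(W[...,2]>.14)&(W[...,2]<.24);m=cv2.erode(m.astype(np.uint8),np.ones((3,3)))>0 if f=='w2' else m
    Q=W[m];C=np.c_[(Q[:,:2]-o)@R,Q[:,2]]*1e3-[78,0,22]
    print(f,len(C),'y',np.percentile(C[:,1],[2,50,98]).round(1))
    for lo in range(125,205,8):
        k=(C[:,2]>=lo)&(C[:,2]<lo+8)
        if k.sum()>3:print(lo+4,k.sum(),np.percentile(C[k,0],[5,50,95]).round(1),np.degrees(np.arctan2(C[k,2].mean(),C[k,0].mean())).round(1))
E
```

```text
w2 4147 y [-23.    9.2  33.6]
137 221 [82.5 83.7 84.7] 58.6
145 56 [45.2 45.6 46.2] 72.9
153 800 [45.2 46.3 47.5] 73.2
161 813 [47.1 48.4 49.6] 73.3
169 857 [49.2 50.5 51.7] 73.4
177 1400 [51.5 54.2 59.1] 72.8
top0 208 y [-31.4   2.3  33.3]
137 24 [68.1 70.1 81.8] 61.8
153 21 [43.4 44.7 46.1] 73.8
161 33 [43.4 46.1 47.5] 74.1
169 40 [45.6 47.7 51.3] 74.1
177 82 [47.9 51.7 56. ] 73.6
185 4 [48.3 50.5 51.5] 74.6
```

```bash
python3 -m handwheel '[[5,0,-5,-8,0.4],[15,10,-15,-16,0],[25,25,-20,-24,0],[25,45,-20,-32,0],[25,65,-20,-40,0],[25,85,-20,-48,0],[25,105,-20,-56,0],[25,125,-20,-64,0]]'
python3 go.py 0.6645 -0.1305 0.27 101
python3 - <<'E'
import numpy as np
x0,z0=77,162  # pre-hook TCP relative to hinge
for th in [1.83,1.7,1.57,1.45,1.3,1.15,1.0,.85,.7,.55,.42,.3,.2,.1,.04,0]:
    u=np.array([-np.cos(th),np.sin(th)]);w=np.array([np.sin(th),np.cos(th)])
    d=max(168,161+22*np.cos(th));c=d*u+14*w
    e=186*u+14*w;x=max(c[0],e[0]) if th>1.57 else c[0]
    X,Z=x+11,c[1]
    print(th,'rel',round(X),round(Z),'tx',round(x0-X,1),'tz',round(z0-Z,1))
E
```

```text
time_s: 24.35
tool_pos: [0.5736, -0.1527, 0.2806]
tool_rot: [-0.001, 0.127, 0.992, 0.0]
force: [-0.2, 0.5, 0.8]
gripper_width: 0.0
finger_force: 0.0
t 24.35 pos [ 0.5736 -0.1527  0.2806] yang 75.43 tilt [-1.7e-03  6.0e-04 -1.0e+00] w 0.0 F [-0.2  0.5  0.8] ff 0.0
need [-82.4  44.3  10.5] yaw -25.57 j6 -0.11
1.83 rel 72 159 tx 4.8 tz 3.2
1.7 rel 49 165 tx 28.2 tz -2.8
1.57 rel 25 168 tx 52.1 tz -6.0
1.45 rel 5 168 tx 72.3 tz -6.5
1.3 rel -20 166 tx 97.4 tz -3.6
1.15 rel -46 161 tx 122.7 tz 1.1
1.0 rel -71 153 tx 147.6 tz 9.0
0.85 rel -94 141 tx 171.3 tz 20.9
0.7 rel -116 125 tx 193.0 tz 36.7
0.55 rel -135 106 tx 211.9 tz 56.1
0.42 rel -149 87 tx 225.6 tz 75.4
0.3 rel -159 67 tx 235.8 tz 94.8
0.2 rel -165 50 tx 242.1 tz 112.0
0.1 rel -170 32 tx 246.6 tz 129.8
0.04 rel -171 21 tx 248.3 tz 140.7
0 rel -172 14 tx 249.0 tz 148.0
```

```bash
python3 -m handwheel '[[-25,13,3,-8,0],[-52,28,6,-16,0],[-72,39,9,-23,0],[-82,44,10,-25.6,0],[-82,44,10,-25.6,0],[-82,44,10,-25.6,0],[-82,44,10,-25.6,0],[-82,44,10,-25.6,0]]'
python3 go.py 0.6645 -0.1305 0.184 101
```

```text
time_s: 25.15
tool_pos: [0.6628, -0.1321, 0.2721]
tool_rot: [-0.0, -0.093, 0.996, -0.0]
force: [0.2, -0.5, 1.4]
gripper_width: -0.0003
finger_force: 0.0
t 25.15 pos [ 0.6628 -0.1321  0.2721] yang 100.62 tilt [-0.e+00 -1.e-04 -1.e+00] w -0.0003 F [ 0.2 -0.5  1.4] ff 0.0
need [-1.9  1.2 88.1] yaw -0.38 j6 -0.48
```

```bash
python3 -m handwheel '[[-1,1,12,0,0],[-2,1,30,0,0],[-2,1,48,0,0],[-2,1,64,0,0],[-2,1,76,0,0],[-2,1,84,0,0],[-2,1,88,0,0],[-2,1,88,0,0]]'
python3 go.py 0.6645 -0.1305 0.184 101
python3 - <<'E'
from station import manip
from h import *
p,_=manip.read_camera('scene');w,_=manip.read_camera('wrist')
cv2.imwrite('pics/s5.png',np.hstack([cv2.resize(p[100:300,120:360],(432,360),interpolation=2),cv2.copyMakeBorder(cv2.resize(w,(360,270)),0,90,0,0,0)]))
E
```

```text
time_s: 25.95
tool_pos: [0.665, -0.1305, 0.1834]
tool_rot: [-0.0, -0.093, 0.996, 0.0]
force: [-0.2, -0.2, -0.3]
gripper_width: -0.0001
finger_force: 0.0
t 25.95 pos [ 0.665  -0.1305  0.1834] yang 100.67 tilt [-6.e-04  2.e-04 -1.e+00] w -0.0001 F [-0.2 -0.2 -0.3] ff 0.0
need [ 0.5  0.1 -0.6] yaw -0.33 j6 -0.48
```

View pics/s5.png

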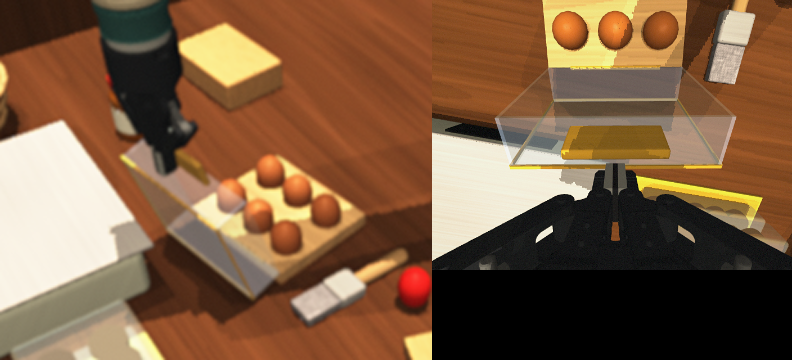

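The fingers are hooked behind the brass tab, above the ledge: scene crop (165,165), wrist crop (615,175) just behind the tab. Now I'll pull.

```bash
python3 -m handwheel '[[5,0,2,0,0],[14,0,1,0,0],[26,0,-1,0,0],[39,0,-3,0,0],[52,0,-5,0,0],[65,0,-6,0,0],[78,0,-5.5,0,0],[90,0,-4,0,0]]'
python3 go.py 0.6645 -0.1305 0.184 101
```

```text
time_s: 26.85
tool_pos: [0.5756, -0.1474, 0.188]
tool_rot: [0.0, -0.093, 0.996, -0.0]
force: [0.5, 0.3, 1.6]
gripper_width: -0.0004
finger_force: 0.6
t 26.85 pos [ 0.5756 -0.1474  0.188 ] yang 100.66 tilt [ 3.e-04 -2.e-04 -1.e+00] w -0.0004 F [0.5 0.3 1.6] ff 0.5851129372604191
need [-90.5   0.2   4.1] yaw -0.34 j6 -0.55
```

```bash
python3 -m handwheel '[[10,0,1,0,0],[22,0,3,0,0],[32,0,5.5,0,0],[45,0,9.5,0,0],[57,0,14,0,0],[70,0,20,0,0],[81,0,26,0,0],[92,0,33.5,0,0]]'
python3 go.py 0.6645 -0.1305 0.184 101
python3 - <<'E'
from station import manip
from h import *
p,_=manip.read_camera('scene');w,_=manip.read_camera('wrist')
cv2.imwrite('pics/s6.png',np.hstack([cv2.resize(p[100:300,120:360],(432,360),interpolation=2),cv2.copyMakeBorder(cv2.resize(w,(360,270)),0,90,0,0,0)]))
E
```

```text
time_s: 27.65
tool_pos: [0.4856, -0.1643, 0.1539]
tool_rot: [0.0, -0.093, 0.996, 0.0]
force: [1.0, 0.7, -0.3]
gripper_width: -0.0002
finger_force: 0.3
t 27.65 pos [ 0.4856 -0.1643  0.1539] yang 100.67 tilt [ 2.e-04  0.e+00 -1.e+00] w -0.0002 F [ 1.   0.7 -0.3] ff 0.34335019551235746
need [-1.821e+02  1.000e-01 -3.010e+01] yaw -0.33 j6 -0.64
```

View pics/s6.png

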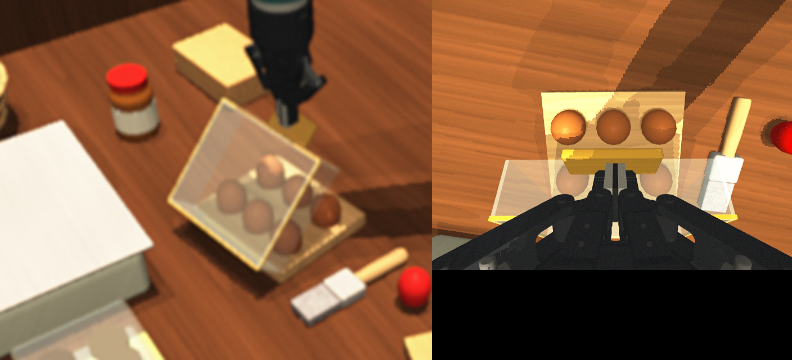

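```bash
python3 -m handwheel '[[11,0,8,0,0],[21,0,17,0,0],[30,0,27,0,0],[37,0,37,0,0],[43.5,0,46.5,0,0],[49,0,56,0,0],[54,0,66,0,0],[57.5,0,75,0,0]]'
python3 -m handwheel '[[3,0,9,0,0],[5,0,18,0,0],[7,0,26,0,0],[8,0,32,0,0],[9,0,37,0,0],[9.5,0,41,0,0],[9.5,0,43,0,0],[9.5,0,44,0,0]]'
python3 go.py 0.6645 -0.1305 0.184 101
```

```text
time_s: 28.55
tool_pos: [0.4293, -0.1748, 0.0783]
tool_rot: [-0.0, -0.093, 0.996, 0.0]
force: [0.2, 0.7, -0.2]
gripper_width: 0.0003
finger_force: 0.2
time_s: 29.35
tool_pos: [0.4204, -0.1766, 0.0358]
tool_rot: [-0.0, -0.093, 0.996, 0.0]
force: [-3.5, 2.1, 11.9]
gripper_width: -0.0001
finger_force: 6.1
t 29.35 pos [ 0.4204 -0.1766  0.0358] yang 100.67 tilt [-7.e-04  0.e+00 -1.e+00] w -0.0001 F [-3.5  2.1 11.9] ff 6.110566103743622
need [-2.483e+02  1.000e-01 -1.483e+02] yaw -0.33 j6 -0.73
```

```bash
python3 -m handwheel '[[0,0,0.7,0,0],[0,0,1.2,0,0],[0,0,1.2,0,0],[0,0,0,0,0],[1,0,-5,0,0],[3,0,-20,0,0],[6,0,-45,0,0],[10,0,-75,0,0]]'
python3 -m handwheel '[[5,0,-30,0,0],[10,0,-60,0,0],[10,0,-90,0,0],[10,0,-110,0,0],[10,0,-110,0,0],[10,0,-110,0,0],[10,0,-110,0,0],[10,0,-110,0,0]]'
python3 - <<'E'
from station import manip
from h import *
print(manip.sense()['force'])
p,d=manip.read_camera('scene');c=manip.camera_params('scene')
cv2.imwrite('pics/s7.png',cv2.resize(p[110:380,120:480],(800,600),interpolation=2))
W=cloud(c['intrinsics'],c['rvec'],c['tvec'],d);q=p.astype(int)
th=np.radians(11);R=np.array([[np.cos(th),-np.sin(th)],[np.sin(th),np.cos(th)]]);o=np.array([.5123,-.1601])
C=np.dstack([(W[...,:2]-o)@R,W[...,2:]])*1e3
m=(abs(C[...,1])<32)&(C[...,0]>-112)&(C[...,0]<-82)&(C[...,2]>10)&(C[...,2]<70)
print('tab surf z',m.sum(),np.percentile(C[m][:,2],[5,25,50,75,95]).round(1))
E
```

```text
time_s: 30.15
tool_pos: [0.4098, -0.1779, 0.1104]
tool_rot: [-0.001, -0.093, 0.996, 0.001]
force: [-0.3, -0.3, -0.3]
gripper_width: -0.0002
finger_force: 0.0
time_s: 30.95
tool_pos: [0.4, -0.1797, 0.2188]
tool_rot: [-0.001, -0.093, 0.996, 0.001]
force: [0.1, 0.3, -0.4]
gripper_width: 0.0002
finger_force: 0.0
[ 0.10298579  0.26736681 -0.36923667]
tab surf z 19 [31.9 32.5 33.3 35.1 36.1]
```

View pics/s7.png

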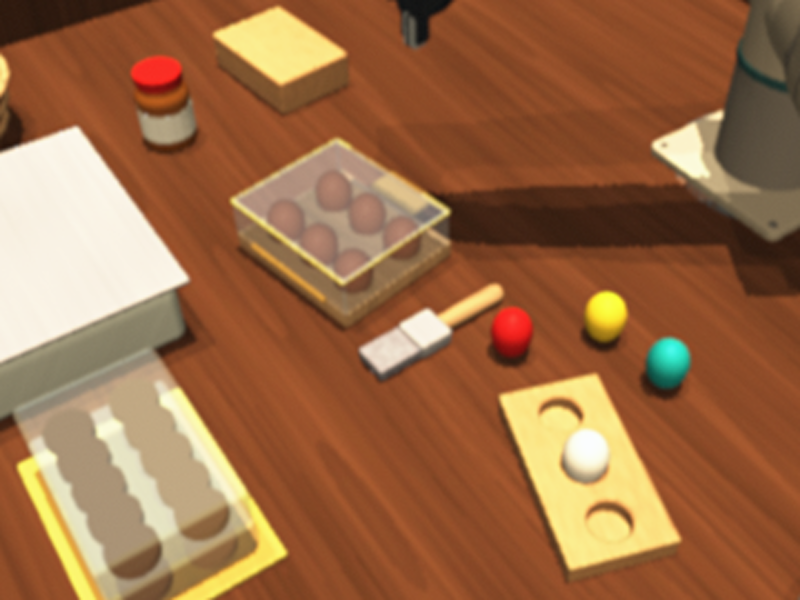

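The picture shows the cover lying flat on the case at (340,215) with six eggs inside. The white egg is alone in the tray at (586,455) and nothing else has been moved. The tab height of about 36 mm matches fully shut, so I'm handing in.

```bash
python3 -c "
from station import manip
print(manip.finish_job())"
```

```text
the job is handed in; nothing more can be done
None
```

I set both brown eggs upright in the case's two empty pockets, pressed the cover fully shut, left the white egg in the tray, disturbed nothing else on the counter, and handed the job in at about 31 s; no verdict came back.

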